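# Load three keyed spacer rings onto a stepped drive arbor

## Robot

A 6-joint arm with a two-finger parallel gripper is mounted at the origin on the work surface. World frame = base frame: x ahead of the robot, y to its left, z up, the work surface at z = 0. Lengths are in m, angles in rad, forces in N, time in s.
With the tool pointing down it reaches from about 0.3 to 0.775 m from the base axis. Payload 14.6 kg.
Tool frame: the origin (TCP) lies at the very end of the fingers, on their centre line; the grasp point (between the pads) lies env.pinch_z behind it (env.pinch_z is the distance from the TCP to the grasp point, in m); z points along the fingers, y is the line along which they close (so a half turn about z gives the same grasp; the last joint's range is limited). The gripper opens to 85 mm and grips with 20 to 120 N. Pads are 22 mm wide; open, the fingers measure 114 mm over their backs; the gripper's body (76 mm by 85 mm) begins 54 mm behind the grasp point. The pads swing forward as they close: fully open they stand 13 mm farther back than shut.
Start: joints at [-1.288, 0.3, 1.521, -0, 1.321, -0.067], TCP at [0.188, -0.517, 0.231] pointing down, gripper open.
Joint ranges: [-3.03, 3.03], [-0.79, 2.21], [0.23, 2.52], [-1.04, 4.18], [0, 3.07], [-2.55, 2.55]. Speed limits (rad/s): [2.22, 2.22, 2.57, 3.14, 3.14, 3.14].

## Interface

Orientations are given as a unit quaternion [x, y, z, w].
In Python, from plant import status, imaging, order, env gives the robot as it stands.
- The arm moves only by the tool servo_tool, never from a script. Its argument "rows" is a list of rows, each a list of 5 numbers: the shift along the tool's x, y, z in m, then the turn about the tool's z in degrees, then the opening, from -1 (shut) to 1 (fully open), so that 0 is half open. A call has 1 to 20 rows; each row shifts and turns the commanded pose from where the row before left it, along the tool's axes as they then stand; what a row does not reach is not made up. A row lasts 1/12 s, in which the tool goes at most 41.7 mm and 7.16 degrees, less where a joint would pass 70% of its speed; a pose out of reach is approached as far as the arm can. A call with a gripper value outside its range is refused whole. The fingers move at their own pace and stop on an object; "grip_force" is the grip in N (left out, the last holds). Time passes only in rows, so rows that do not move let the fingers close. It gives the time, the measured TCP pose, the force, the opening and the grip force at its end, in the units of the state.
- status.observe(): the state, without advancing time (a new reading comes with each control period).
- imaging.grab_frame(name): name is "side" or "top"; returns the picture (384x512x3 uint8, red, green, blue); there is no depth.
- imaging.camera_params(name): a dict with "mtx" (3x3 intrinsics, pixels), "D" ([k1, k2, p1, p2, k3] as OpenCV has them; the pictures are not rectified), "extrinsics" (4x4, takes a point from camera to world coordinates). Camera axes: x right, y down, z forward; pixel columns grow to the right and rows downward; lengths in m; the calibration is good to about 2 mm. A picture is of the moment at which its call begins. camera_params takes no time and is no camera call.
- order.finish_job(): hands the job in; it is judged then, once.
Trained networks look in the newest picture that a camera, given by its name, has taken for a name from the list of things; names that differ only in an ending like _2 or _b are one class to them, and where a whole thing is asked for, a point or a joint stands for the part that bears it (a point fixed in the world has none). Each returns a list of dicts, best first, with "confidence" (0 to 1); they miss things now and then, are a little off and sometimes report something else, mostly with a low value. They report only what shows in the picture. A call takes as long as a camera call. They do not tell look-alikes from the thing itself.
- imaging.find_in(camera, label): "rect" ([left, top, right, bottom] in pixels, round what is visible of it).
- imaging.regions_of(camera, label): "pixels" (384x512 bool, what is visible of it) and "rect" ([left, top, right, bottom] in pixels, round what is visible of it).
- imaging.landmark_of(camera, label): "location" ([column, row] in pixels: a listed point, or the origin of a listed thing).
The state is a dict: "clock": time; "joint_pos": joint angles; "qvel": joint speeds; "tau": joint torques, N m; "tool_pos": TCP position; "eef_rot": TCP orientation; "ft_force": force on the tool from outside, world axes, zero at the start; "ft_torque": the same for the moment, N m; "opening": finger opening in m; "gripper_force": force on a finger pad.
Only numpy, scipy, OpenCV 4.12 (cv2) and the standard library are available. Lean on these libraries where they do the work, as an engineer would, in place of code of your own. Each camera call takes 0.05 s, during which the arm holds its last target. There are 200 camera calls.

## Task

Load the three aluminium spacer rings onto the stepped drive arbor: largest bore first on the bottom land, then the middle one, then the smallest on top, each slid down over its drive keys until it sits fully home, flat on its own shoulder. Nobody marked how the arbor's keys are turned, so rest each ring lightly on them and turn it until it drops in: never force a ring or a finger against the arbor with more than 60 N. Let go of everything at the end and leave the grease pot, the oil seal and the caliper where they lie.

Things in the scene. Friction and masses are not known exactly. Their poses are not given: they have to be found in the camera images.
- quill: Steel bearing sleeve clamped upright in a stand; fixed, never moves. It carries the arbor, which spins in it. Origin: on the axis in the plane of the arbor's bottom shoulder; z up the axis. Clamped higher or lower from job to job: origin 54 to 72 mm above the bench. Directly under the origin is the arbor's collar, 46 mm across, 10.5 mm deep; the sleeve below is 37 mm across.
- stand: Dark grey cast-iron stand fixed to the bench, holds the sleeve. Base plate 130 x 100 mm (x, y), 16 mm thick; round boss 54 mm across up to 42 mm above the bench; two clamp lugs reach 49 mm from the axis to its -x, up to 38 mm high. Origin: underside, on the arbor's axis.
- seat_l (a point): Bottom shoulder of the arbor: point on the axis at its face, where the large-bore spacer's underside must rest. The steel arbor has three lands, each 16 mm tall, top 2 mm of each chamfered at 45 degrees; this land is 36.5 mm in diameter. On each land four steel keys, 90 degrees apart, rise from the shoulder to 10 mm above it: 5 mm wide, standing 3 mm out of the land.
- seat_m (a point): Middle shoulder, 16 mm above the bottom one, for the middle-bore spacer; land 27.5 mm in diameter, keys as on the bottom land and in line with them. The arbor starts turned at random and its angle is not measured (the keys can be seen). A spacer let down on its own land stops flat on the key tops, 10 mm short of home, unless its keyways face the keys within 1.25 mm; then it slides home freely.
- seat_s (a point): Top shoulder, 32 mm above the bottom one, for the small-bore spacer; land 18.5 mm in diameter, keys in line with the others; flat end 16 mm higher. The arbor turns in its sealed bearings against a steady drag of 0.2 N m and stays where it is left. A spacer turned under a light push (3 to 8 N) slips over the key tops until it drops in; pushed much harder it only carries the arbor round.
- spacer_l: Large-bore spacer: plain aluminium ring, outside 56 mm, 14 mm thick, through bore 38 mm, with four through keyways 7.5 mm wide, 3.5 mm deep, lying on its own +x, +y, -x and -y. Same both ways up. Starts loose, flat on the bench in one of three places (varies). The three differ only in bore. Origin: centre of its underside; z along the bore. About 50 g.
- spacer_m: Middle-bore spacer: plain aluminium ring, outside 56 mm, 14 mm thick, through bore 29 mm, with four through keyways 7.5 mm wide, 3.5 mm deep, lying on its own +x, +y, -x and -y. Same both ways up. Starts loose, flat on the bench in one of three places (varies). The three differ only in bore. Origin: centre of its underside; z along the bore. About 66 g.
- spacer_s: Small-bore spacer: plain aluminium ring, outside 56 mm, 14 mm thick, through bore 20 mm, with four through keyways 7.5 mm wide, 3.5 mm deep, lying on its own +x, +y, -x and -y. Same both ways up. Starts loose, flat on the bench in one of three places (varies). The three differ only in bore. Origin: centre of its underside; z along the bore. About 78 g.
- spacer_l_center (a point): Centre of the large-bore spacer: on the bore axis at half its thickness (7 mm from either face).
- spacer_m_center (a point): Centre of the middle-bore spacer: on the bore axis at half its thickness (7 mm from either face).
- spacer_s_center (a point): Centre of the small-bore spacer: on the bore axis at half its thickness (7 mm from either face).
- grease_pot: Bystander: white plastic pot with a yellow band and lid, 77 mm across, 76 mm tall, standing loose on the bench. Origin: centre of its underside.
- oil_seal: Bystander: black rubber oil seal, 72 mm outside, 48 mm bore, 10 mm thick, lying loose on the bench. Origin: centre of its underside.
- caliper: Bystander: dial caliper lying loose on the bench, beam 230 mm long along its x axis, jaws at its +x end reaching 49 mm to +y, round black dial on the beam; at most 17 mm tall. Origin: middle of the beam, underside.
Not all that is in view belongs to the job. Leave any blue or brown look-alike of the spacer_s alone. What is shaped like the spacer_l but blue is not meant.

How it is judged:
On the way, in this order (a step that is already met when the one before it is completed fails the run):
1. the large-bore spacer sits home on the bottom shoulder (z of spacer_l_center in the frame of quill between 0.005 and 0.0085 m and horizontal distance between spacer_l_center and quill below 0.002 m and angle between the z axis of spacer_l and the z axis of quill, either way round below 0.06 rad), for 0.2 s.
2. then the middle-bore spacer sits home on the middle shoulder (z of spacer_m_center in the frame of quill between 0.021 and 0.0245 m and horizontal distance between spacer_m_center and quill below 0.002 m and angle between the z axis of spacer_m and the z axis of quill, either way round below 0.06 rad), for 0.2 s.
3. then the small-bore spacer sits home on the top shoulder (z of spacer_s_center in the frame of quill between 0.037 and 0.0405 m and horizontal distance between spacer_s_center and quill below 0.002 m and angle between the z axis of spacer_s and the z axis of quill, either way round below 0.06 rad), for 0.2 s.
At the end, for the whole second after the job is handed in: All three spacers are home: each one's underside within 1.5 mm of its own shoulder (large bore bottom, middle bore middle, small bore top), its centre within 2 mm of the arbor's axis, its bore within 0.06 rad of upright, and at rest (all of step 1 and all of step 2 and all of step 3 and linear speed of each of spacer_l, spacer_m, spacer_s below 0.02 m/s and angular speed of each of spacer_l, spacer_m, spacer_s below 0.2 rad/s); the robot touches nothing.
It fails at once if a spacer or a finger is forced against the arbor or its sleeve with more than 60 N (contact force between any of spacer_l, spacer_m, spacer_s, the fingers and quill above 60 N).
It fails at once if the grease pot, the oil seal or the caliper is moved by more than 15 mm (distance of any of grease_pot, oil_seal, caliper from where it was at the start of the episode above 0.015 m).
It also fails if it takes over 72 s, if anything falls off the work surface, if the arm or the gripper's body presses on something with over 40 N, if the wrist force passes 120 N, or if a joint passes its speed limit or range.

## Working session

There is one attempt and no reset: what is moved stays moved. The work goes in short steps, Python scripts to look and compute and a tool call to move; the robot and the scene stay as the last step left them, time stands still between calls to the robot, and variables do not carry over. Pictures are saved under pics/ and viewed, at most 10 in all, crops included, and the job is handed in when it is done.

Besides the shell and the picture viewer there is one more tool, called after "Call:" in YAML: its name, and indented under it one key for each argument. servo_tool: Moves the arm, as the interface text tells. Its arguments: {"type":"object","properties":{"rows":{"type":"array"},"grip_force":{"type":"number"}},"required":["rows"]}

```bash
ls; mkdir -p pics; python3 - <<'E'
from plant import status, imaging, order, env
import cv2, numpy as np
s=status.observe(); print({k:np.round(v,4).tolist() for k,v in s.items()}); print(env.pinch_z)
for c in ("side","top"):
    im=imaging.grab_frame(c); cv2.imwrite(f"pics/{c}0.png",im[:,:,::-1])
    p=imaging.camera_params(c); print(c,np.round(p["mtx"],1).tolist(),p["D"],np.round(p["extrinsics"],4).tolist())
a=cv2.imread("pics/side0.png")
E
```

```text
pics
{'clock': 0.0, 'joint_pos': [-1.2876, 0.3005, 1.5216, 0.0, 1.3207, -0.0666], 'qvel': [0.0001, -0.0009, 0.0003, -0.0008, -0.0003, 0.0], 'tau': [0.0027, -54.3488, -36.1792, 0.0001, 0.004, 0.0001], 'tool_pos': [0.1884, -0.5165, 0.2307], 'eef_rot': [0.9847, 0.174, -0.0001, -0.0006], 'ft_force': [0.3881, 0.1352, 0.2048], 'ft_torque': [0.0657, 0.0045, -0.0555], 'gripper_force': 0.0, 'opening': 0.0855}
0.0187
side [[467.7, 0.0, 255.2], [0.0, 467.7, 192.6], [0.0, 0.0, 1.0]] [-0.06417603  0.          0.          0.          0.        ] [[0.9972, -0.0558, 0.049, 0.502], [-0.0743, -0.7481, 0.6594, -0.6643], [-0.0001, -0.6612, -0.7502, 0.8818], [0.0, 0.0, 0.0, 1.0]]
top [[399.4, 0.0, 260.6], [0.0, 399.4, 190.2], [0.0, 0.0, 1.0]] [-0.11985884  0.          0.          0.          0.        ] [[0.0281, -0.9873, 0.1563, 0.402], [-0.9991, -0.0228, 0.0358, 0.0065], [-0.0318, -0.1571, -0.9871, 1.0294], [0.0, 0.0, 0.0, 1.0]]
```

View pics/top0.png

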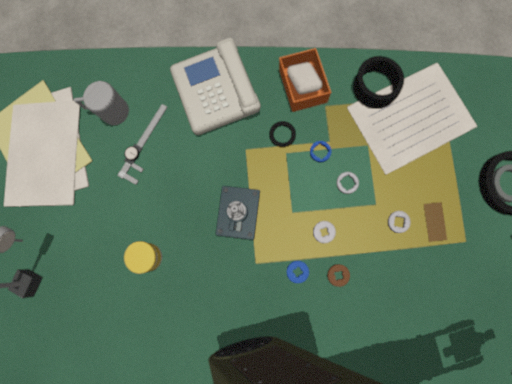

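View pics/side0.png

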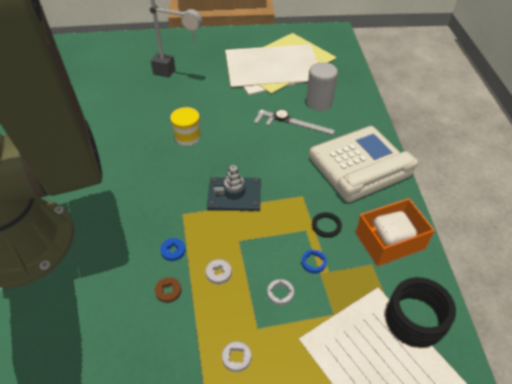

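Top view: silver rings are at (348,183) (widest bore, thin wall), (324,232) and (399,222). Possible mix-ups are the blue rings at (320,151) and (297,272), the brown ring at (339,275) and the black seal at (283,134). The arbor is at (236,211). In the side view the silver rings are at (281,291), (218,271) and (237,356).

Next I measure these positions and check them in one close crop.

```bash
cat > h.py <<'E'
from plant import status, imaging, order, env
import cv2, numpy as np
from scipy.optimize import least_squares
P={c:imaging.camera_params(c) for c in("side","top")}
def proj(c,X):
    p=P[c]; T=np.linalg.inv(p["extrinsics"])
    return cv2.projectPoints(np.atleast_2d(X).astype(float),cv2.Rodrigues(T[:3,:3])[0],T[:3,3],p["mtx"],p["D"])[0][:,0]
def ray(c,uv):
    p=P[c]; n=cv2.undistortPoints(np.array([[uv]],float),p["mtx"],p["D"])[0,0]
    d=p["extrinsics"][:3,:3]@[n[0],n[1],1]; return p["extrinsics"][:3,3],d
def plane(c,uv,z):
    o,d=ray(c,uv); return (o+d*(z-o[2])/d[2])
def tri(uvs):
    A=0;b=0
    for c,uv in uvs.items():
        o,d=ray(c,uv); d=d/np.linalg.norm(d); M=np.eye(3)-np.outer(d,d); A=A+M; b=b+M@o
    return np.linalg.solve(A,b)
th=np.linspace(0,2*np.pi,90)[:-1]
def circ(x,y,z,r): return np.c_[x+r*np.cos(th),y+r*np.sin(th),0*th+z]
def silh(c,x,y,z,r=.028,h=.014):  # centroid of the filled ring silhouette
    q=cv2.convexHull(proj(c,np.r_[circ(x,y,z,r),circ(x,y,z+h,r)]).astype(np.float32))
    m=cv2.moments(q); return np.array([m["m10"],m["m01"]])/m["m00"], m["m00"]
E
python3 - <<'E'
from h import *
ims={}
for c in P:
    ims[c]=imaging.grab_frame(c)
    for l in("spacer_l","spacer_m","spacer_s"):
        for r in imaging.regions_of(c,l)[:5]:
            q=cv2.convexHull(np.argwhere(r["pixels"])[:,::-1].astype(np.int32)) ; m=cv2.moments(r["pixels"].astype(np.uint8)*0+cv2.fillConvexPoly(np.zeros((384,512),np.uint8),q,1),True)
            u=np.array([m["m10"],m["m01"]])/m["m00"]
            f=least_squares(lambda x:silh(c,x[0],x[1],0)[0]-u,plane(c,u,.007)[:2]).x
            print(c,l,round(r["confidence"],2),u.round(1),int(m["m00"]),round(silh(c,*f,0)[1]),f.round(4), ims[c][r["pixels"]].mean(0).round())
    for l in("seat_l","seat_m","seat_s","quill","spacer_l_center","stand"):
        print(c,l,[(round(r["confidence"],2),np.round(r["location"],1).tolist()) for r in imaging.landmark_of(c,l)[:3]])
def crop(c,u,v,w=34): return cv2.resize(ims[c][v-w//2:v+w//2,u-w//2:u+w//2,::-1],(200,200),interpolation=cv2.INTER_CUBIC)
cv2.imwrite("pics/m1.png",np.vstack([np.hstack([crop("side",*p) for p in((281,291),(218,271),(237,356))]+[crop("side",233,182,44)]),np.hstack([crop("top",*p) for p in((348,183),(324,232),(399,222))]+[crop("top",236,211,44)])]))
E
```

```text
side spacer_l 0.83 [313.5 261.4] 489 514 [ 0.6728 -0.1068] [ 48.  85. 143.]
side spacer_l 0.81 [280.5 292.5] 531 581 [ 0.5914 -0.1785] [160. 158. 153.]
side spacer_l 0.8 [167.7 289.7] 572 576 [ 0.3543 -0.1544] [105.  73.  43.]
side spacer_l 0.78 [172.6 249. ] 474 489 [ 0.3604 -0.0505] [ 40.  85. 157.]
side spacer_l 0.74 [218.4 271.4] 517 535 [ 0.4623 -0.1169] [179. 171. 163.]
side spacer_m 0.83 [313.5 261.4] 489 514 [ 0.6728 -0.1068] [ 48.  85. 143.]
side spacer_m 0.81 [280.5 292.5] 531 581 [ 0.5914 -0.1785] [160. 158. 153.]
side spacer_m 0.8 [167.7 289.7] 572 576 [ 0.3543 -0.1544] [105.  73.  43.]
side spacer_m 0.78 [172.6 249. ] 474 489 [ 0.3604 -0.0505] [ 40.  85. 157.]
side spacer_m 0.74 [218.4 271.4] 517 535 [ 0.4623 -0.1169] [179. 171. 163.]
side spacer_s 0.83 [313.5 261.4] 489 514 [ 0.6728 -0.1068] [ 48.  85. 143.]
side spacer_s 0.81 [280.5 292.5] 531 581 [ 0.5914 -0.1785] [160. 158. 153.]
side spacer_s 0.8 [167.7 289.7] 572 576 [ 0.3543 -0.1544] [105.  73.  43.]
side spacer_s 0.78 [172.6 249. ] 474 489 [ 0.3604 -0.0505] [ 40.  85. 157.]
side spacer_s 0.74 [218.4 271.4] 517 53
[... 1289 characters left out ...]
0.77 [297.4 271.7] 385 401 [ 0.3583 -0.0549] [ 63. 100. 164.]
top spacer_s 0.76 [323.6 231.6] 340 395 [ 0.4608 -0.1199] [187. 183. 182.]
top spacer_s 0.7 [319.7 151. ] 335 376 [ 0.6718 -0.1091] [ 61.  90. 139.]
top spacer_s 0.52 [347.  182.3] 394 387 [ 0.5899 -0.1803] [150. 154. 150.]
top seat_l [(0.85, [236.6, 209.2]), (0.74, [232.6, 208.7]), (0.71, [236.3, 210.4])]
top seat_m [(0.85, [236.6, 209.2]), (0.74, [232.6, 208.7]), (0.71, [236.3, 210.4])]
top seat_s [(0.85, [236.6, 209.2]), (0.74, [232.6, 208.7]), (0.71, [236.3, 210.4])]
top quill [(0.75, [280.6, 134.6]), (0.53, [237.3, 210.8])]
top spacer_l_center [(0.49, [238.6, 213.5]), (0.47, [346.3, 182.1])]
top stand [(0.57, [238.8, 212.3])]
```

View pics/m1.png

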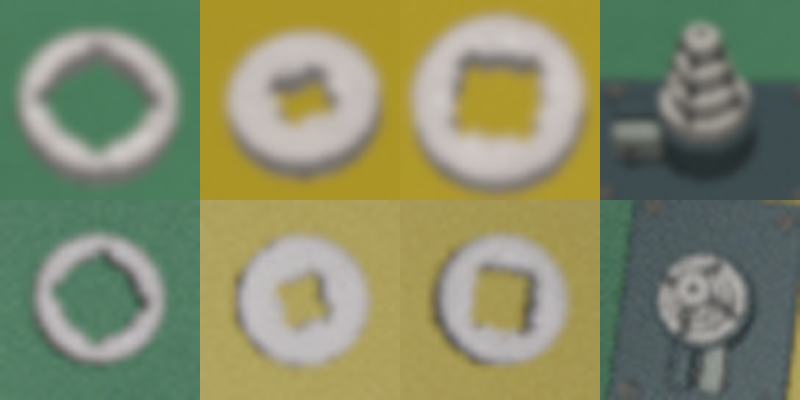

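Crops, left to right: large bore (thin wall, side 281,291 / top 348,183), small bore (218,271 / 324,232) and middle bore (237,356 / 399,222). All three are silver. The tip of the arbor is near side (233.7,167.7) and top (234.5,209.2). Next I compute M, the arbor axis and the first move.

```bash
python3 - <<'E'
from h import *
from scipy.ndimage import gaussian_filter
ims={c:imaging.grab_frame(c) for c in P}
# tip triangulation
t=tri({"side":(233.7,167.7),"top":(234.5,209.2)}); print("tip",t.round(4))
# model rendering fit: ring top face minus bore (bright) against photo, x,y,yaw
def ringmask(c,x,y,yaw,rb,z,u0,v0,w,S=6):
    def im(poly): 
        m=np.zeros((w*S,w*S),np.uint8); q=(proj(c,poly)-[u0,v0]+.5)*S-.5
        cv2.fillPoly(m,[np.round(q*16).astype(np.int32)],1,shift=4); return m
    t=np.linspace(0,2*np.pi,720)[:-1]
    r=np.full_like(t,rb)
    a=np.abs((t+np.pi/4)%(np.pi/2)-np.pi/4); k=rb+.0035
    rr=np.where(np.abs(np.sin(a))*k<.00375,k/np.cos(a)*np.cos(0),rb)
    def bore(zz): return np.c_[x+rr*np.cos(t+yaw),y+rr*np.sin(t+yaw),0*t+zz]
    body=im(circ(x,y,z+.014,.028)); b1=im(bore(z+.014)); b0=im(bore(z))
    wall=im(circ(x,y,z,.028))
    m=body*1.-b1*1.0
    m=gaussian_filter(m,S*.6); return m.reshape(w,S,w,S).mean((1,3))
def fit(c,u,v,rb,z,w=32):
    u0,v0=u-w//2,v-w//2; a=ims[c][v0:v0+w,u0:u0+w].astype(float)
    a=a[:,:,2] # blue: silver bright, yellow/green dark
    a=(a-a.mean())/a.std(); X=plane(c,(u,v),z+.007)[:2]; best=None
    def sc(p):
        m=ringmask(c,p[0],p[1],p[2],rb,z,u0,v0,w); m=m-m.mean(); return (m*a).mean()/m.std()
    from scipy.optimize import minimize
    for y0 in np.radians(np.arange(0,90,15)):
        r=minimize(lambda p:-sc((p[0]/1e3+X[0],p[1]/1e3+X[1],p[2]/10+y0)),[0,0,0],method="Nelder-Mead",options=dict(initial_simplex=[[0,0,0],[3,0,0],[0,3,0],[0,0,1.2]],maxiter=120))
        if best is None or r.fun<best[0]: best=(r.fun,X[0]+r.x[0]/1e3,X[1]+r.x[1]/1e3,np.degrees(r.x[2]/10+y0)%90)
    return np.round(best,4)
for n,rb,s,tp in(("L",.019,(281,292),(347,182)),("S",.010,(218,271),(324,232)),("M",.0145,(237,356),(399,222))):
    print(n,"side",fit("side",*s,rb,0),"top",fit("top",*tp,rb,0))
E
```

```text
tip [0.5055 0.1002 0.1032]
L side [-0.9713  0.5908 -0.1774 82.6593] top [-0.9832  0.5895 -0.1808 83.0045]
S side [-0.963   0.462  -0.1181 59.5054] top [-0.9937  0.4605 -0.1207 63.0228]
M side [-0.9622  0.4919 -0.3104 35.3328] top [-0.9914  0.4904 -0.3135 36.3908]
```

Call:
servo_tool:
  rows:
    - [0.033,-0.012,0.011,0,1]
    - [0.033,-0.012,0.011,0,1]
    - [0.033,-0.012,0.011,0,1]
    - [0.033,-0.012,0.011,0,1]
    - [0.033,-0.012,0.011,0,1]
    - [0.033,-0.012,0.011,0,1]
    - [0.033,-0.012,0.011,0,1]
    - [0.033,-0.012,0.011,0,1]
    - [0.033,-0.012,0.011,0,1]
    - [0.033,-0.012,0.011,0,1]
    - [0.033,-0.012,0.011,0,1]
    - [0.033,-0.012,0.011,0,1]
    - [0.033,-0.012,0.011,0,1]
    - [0.033,-0.012,0.011,0,1]
    - [0.031,-0.012,0.011,0,1]
    - [0,0,0,0,1]
  grip_force: 40

```text
clock: 2.53
tool_pos: [0.5922, -0.1744, 0.0639]
eef_rot: [0.984, 0.176, -0.001, -0.001]
ft_force: [-0.8, -0.1, -0.2]
opening: 0.0855
gripper_force: 0.0
```

Call:
servo_tool:
  rows:
    - [-0.0037,0.0035,0.013,0,1]
    - [0,0,0.013,0,1]
    - [0,0,0.013,0,1]
    - [0,0,0.013,0,1]
    - [0,0,0.012,0,1]
    - [0,0,0,0,1]
    - [0,0,0,0,-1]
    - [0,0,0,0,-1]
    - [0,0,0,0,-1]
    - [0,0,0,0,-1]
    - [0,0,0,0,-1]
  grip_force: 40

```text
clock: 3.45
tool_pos: [0.5883, -0.1835, 0.0036]
eef_rot: [0.985, 0.174, 0.001, 0.001]
ft_force: [-1.6, -0.0, 5.9]
opening: 0.0541
gripper_force: 41.9
```

Call:
servo_tool:
  rows:
    - [0,0,-0.025,0,-1]
    - [0,0,-0.03,0,-1]
    - [0,0,-0.03,0,-1]
    - [0.001,-0.015,-0.03,0,-1]
    - [0.0016,-0.028,-0.018,0,-1]
    - [0.0016,-0.028,0,0,-1]
    - [0.0016,-0.028,0,0,-1]
    - [0.0016,-0.028,0,0,-1]
    - [0.0016,-0.028,0,0,-1]
    - [0.0016,-0.028,0,0,-1]
    - [0.0016,-0.028,0,0,-1]
    - [0.0016,-0.028,0,0,-1]
    - [0.0016,-0.028,0,0,-1]
    - [0.0016,-0.028,0,0,-1]
    - [0.001,-0.027,0,0,-1]
    - [0,0,0,0,-1]
    - [0,0,0,0,-1]
    - [0,0,0,0,-1]

```text
clock: 4.95
tool_pos: [0.4944, 0.1253, 0.1357]
eef_rot: [0.985, 0.174, 0.0, 0.0]
ft_force: [0.3, -0.9, -0.8]
opening: 0.0539
gripper_force: 42.5
```

```bash
python3 - <<'E'
from h import *
s=status.observe(); print(s["clock"],s["tool_pos"].round(4),s["eef_rot"].round(3),s["ft_force"].round(2),s["opening"],s["joint_pos"].round(2))
o=[]
for c in P:
    im=imaging.grab_frame(c); u,v=proj(c,[.5055,.1,.11])[0].round().astype(int); print(c,u,v)
    o.append(cv2.resize(im[v-25:v+25,u-25:u+25,::-1],(400,400),interpolation=cv2.INTER_CUBIC)); np.save(f"{c}.npy",im)
cv2.imwrite("pics/m2.png",np.hstack(o))
E
```

```text
4.95 [0.4944 0.1253 0.1357] [0.985 0.174 0.    0.   ] [ 0.3  -0.85 -0.77] 0.05391817403336172 [ 0.18  0.31  1.74 -0.    1.09  1.4 ]
side 232 166
top 234 207
```

View pics/m2.png

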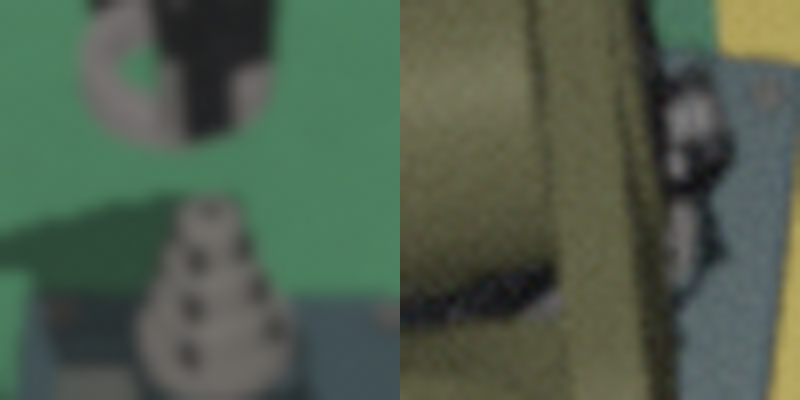

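Side crop: the ring is held, with its lower rim at crop (180,145). The arbor tip is at crop (208,205). Key marks are at crop (195,255), (190,305), (262,290) and (278,328), which puts the key yaw near 71° (mod 90). I miscounted rows and overshot about 28 mm in y, so I go back and measure again.

Call:
servo_tool:
  rows:
    - [-0.0012,0.0274,0,0,-1]
    - [0,0,0,6,-1]
    - [0,0,0,6,-1]
    - [0,0,0,0,-1]
    - [0,0,0,0,-1]

```text
clock: 5.47
tool_pos: [0.5026, 0.0987, 0.1353]
eef_rot: [0.997, 0.071, -0.0, 0.0]
ft_force: [-0.2, -0.3, -0.8]
opening: 0.0541
gripper_force: 42.5
```

```bash
python3 - <<'E'
from h import *
s=status.observe(); print(s["clock"],s["tool_pos"].round(4),s["eef_rot"].round(3),s["ft_force"].round(2))
im=imaging.grab_frame("side"); np.save("side.npy",im)
u,v=proj("side",[.5055,.1,.12])[0].round().astype(int); print(u,v)
cv2.imwrite("pics/m3.png",cv2.resize(im[v-27:v+33,u-30:u+30,::-1],(600,600),interpolation=cv2.INTER_CUBIC))
for z in np.arange(.100,.122,.003):
    print(round(z,3),plane("side",(233.7,167.7),z).round(4)[:2],(plane("top",(234.5,209.2),z)[:2]+[.0014,.0029]).round(4))
E
```

```text
5.4667 [0.5026 0.0987 0.1353] [ 0.997  0.071 -0.     0.   ] [-0.25 -0.29 -0.8 ]
232 163
0.1 [0.5088 0.1041] [0.504 0.103]
0.103 [0.5087 0.1011] [0.5037 0.1027]
0.106 [0.5087 0.0982] [0.5034 0.1024]
0.109 [0.5087 0.0952] [0.503  0.1021]
0.112 [0.5086 0.0923] [0.5027 0.1018]
0.115 [0.5086 0.0893] [0.5024 0.1015]
0.118 [0.5086 0.0864] [0.5021 0.1012]
0.121 [0.5086 0.0834] [0.5017 0.1009]
```

View pics/m3.png

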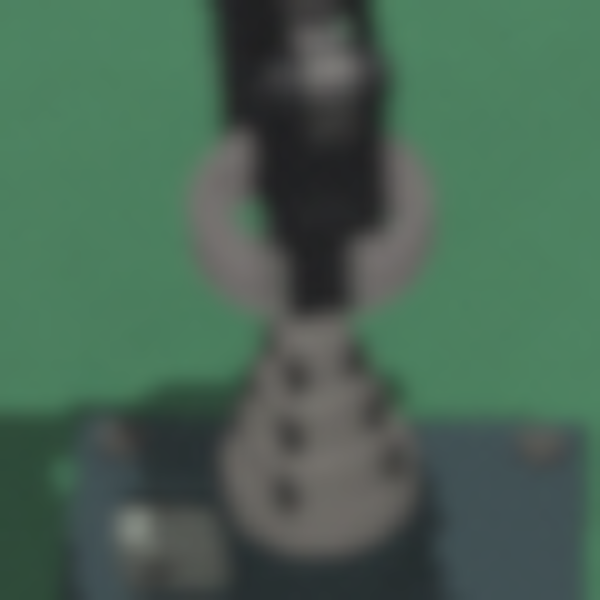

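```bash
cat > arb.py <<'E'
from h import *
from scipy.ndimage import gaussian_filter
from scipy.optimize import minimize
L=np.array([.0014,.0029,0])
def mask(c,polys,u0,v0,w,S=6):
    m=np.zeros((w*S,w*S),np.uint8)
    for p in polys:
        q=cv2.convexHull(((proj(c,p)-[u0,v0]+.5)*S-.5).astype(np.float32))
        cv2.fillConvexPoly(m,np.round(q*16).astype(np.int32),1,shift=4)
    return gaussian_filter(m*1.,S*.6).reshape(w,S,w,S).mean((1,3))
def arbor(x,y,z,col):
    o=[np.r_[circ(x,y,z-(.0105 if col else 0),.023),circ(x,y,z,.023)]]
    for i,r in enumerate((.01825,.01375,.00925)):
        o.append(np.r_[circ(x,y,z+.016*i,r),circ(x,y,z+.016*i+.014,r),circ(x,y,z+.016*i+.016,r-.002)])
    return o
def corr(m,a):
    m=m-m.mean(); a=a-a.mean(); return (m*a).mean()/m.std()/a.std()
E
python3 - <<'E'
from arb import *
im={c:cv2.imread(f"pics/{c}0.png")[:,:,2].astype(float) for c in P}
W={"side":(216,160,34),"top":(221,194,30)}
def sc(c,X,col):
    u,v,w=W[c]; return corr(mask(c,arbor(*(X-(L if c=="top" else 0)),col),u,v,w),im[c][v:v+w,u:u+w])
X0=np.array([.507,.1015,.056])
for name,f in(("both",lambda X,k:sc("side",X,k)+sc("top",X,k)),("side",lambda X,k:sc("side",X,k)),("top",lambda X,k:sc("top",X,k))):
  for k in(0,1):
    r=minimize(lambda d:-f(X0+d/1e3,k),[0,0,0],method="Nelder-Mead",options=dict(initial_simplex=[[0,0,0],[3,0,0],[0,3,0],[0,0,3]]))
    X=X0+r.x/1e3; print(name,k,round(-r.fun,4),X.round(4),sc("side",X,k).round(3),sc("top",X,k).round(3))
# ring in hand, side only
a=np.load("side.npy")[:,:,0].astype(float); u,v,w=216,148,34
a=a[v:v+24,u:u+34]
def ringc(x,y,z):
    m=mask("side",[np.r_[circ(x,y,z,.028),circ(x,y,z+.014,.028)]],u,v,w)[:24]
    return m
# columns left and right of finger only
sel=np.zeros((24,34),bool); sel[:20,:9]=1; sel[:20,21:]=1
for z in(.131,.132,.133):
    def f(d):
        x,y=.504+d[0]/1e3,.1+d[1]/1e3
        b=mask("side",[circ(x,y,z,.019)],u,v,w)[:24]
        return -corr((ringc(x,y,z)-b)[sel],a[sel])
    r=minimize(f,[0,0],method="Nelder-Mead",options=dict(initial_simplex=[[0,0],[3,0],[0,3]])); print(z,(r.x/1e3+[.504,.1]).round(4),-r.fun)
E
```

```text
both 0 1.7037 [0.5063 0.1034 0.0529] 0.81 0.894
both 1 1.7372 [0.5064 0.1036 0.0584] 0.836 0.901
side 0 0.8375 [0.506  0.0463 0.1138] 0.838 -0.083
side 1 0.8365 [0.5062 0.1038 0.0579] 0.837 0.9
top 0 0.9006 [0.5039 0.1012 0.076 ] 0.486 0.901
top 1 0.9009 [0.5068 0.1038 0.0575] 0.834 0.901
0.131 [0.5084 0.1075] 0.48182761321251444
0.132 [0.508  0.1064] 0.48233576000215844
0.133 [0.5079 0.1054] 0.48306033066774506
```

```bash
python3 - <<'E'
from arb import *
im={c:cv2.imread(f"pics/{c}0.png")[:,:,2].astype(float) for c in P}
W={"side":(216,160,34),"top":(221,194,30)}
def sc(c,X,col=1):
    u,v,w=W[c]; V,U=np.mgrid[v:v+w,u:u+w]
    s=~((U<226)&(V>184)) if c=="side" else V<218
    return corr(mask(c,arbor(*(X-(L if c=="top" else 0)),col),u,v,w)[s],im[c][v:v+w,u:u+w][s])
X0=np.array([.507,.1015,.056])
for name,f in(("both",lambda X:sc("side",X)+sc("top",X)),("side",lambda X:sc("side",X)),("top",lambda X:sc("top",X))):
    r=minimize(lambda d:-f(X0+d/1e3),[0,0,0],method="Nelder-Mead",options=dict(initial_simplex=[[0,0,0],[3,0,0],[0,3,0],[0,0,3]]))
    X=X0+r.x/1e3; print(name,round(-r.fun,4),X.round(4),sc("side",X).round(3),sc("top",X).round(3))
g=np.load("side.npy").astype(float); d=g[:,:,0]-g[:,:,1]
# edges against green: ring rows and arbor upper rows
def edges(r,lo,hi,t):
    row=d[r]; c0=(lo+hi)//2
    i=next(j for j in range(c0-9,lo,-1) if row[j]<t) if 0 else None
    idx=[j for j in range(lo,hi) if (row[j]-t)*(row[j+1]-t)<0]
    return [round(j+(t-row[j])/(row[j+1]-row[j]),2) for j in idx]
for r in range(150,172,1): print(r,edges(r,210,258,-20))
d=(lambda q:q[:,:,2]-q[:,:,1])(cv2.imread("pics/side0.png").astype(float))
print("arbor before");[print(r,edges(r,218,250,-20)) for r in range(164,180)]
for z in (.131,.132,.133): print(z,proj("side",[[.503,.1,z],[.503,.1,z+.014]]).round(2).tolist())
E
```

```text
both 1.804 [0.5064 0.1037 0.0584] 0.891 0.913
side 0.8911 [0.5062 0.1036 0.0582] 0.891 0.912
top 0.9162 [0.5038 0.1014 0.0824] 0.525 0.916
150 [np.float64(223.29), np.float64(242.08)]
151 [np.float64(222.6), np.float64(243.06)]
152 [np.float64(221.76), np.float64(243.75)]
153 [np.float64(221.19), np.float64(244.29)]
154 [np.float64(220.74), np.float64(244.58)]
155 [np.float64(220.5), np.float64(244.72)]
156 [np.float64(220.42), np.float64(226.25), np.float64(227.38), np.float64(244.79)]
157 [np.float64(220.48), np.float64(225.23), np.float64(244.88)]
158 [np.float64(220.6), np.float64(225.62), np.float64(227.9), np.float64(244.82)]
159 [np.float64(220.78), np.float64(244.76)]
160 [np.float64(220.85), np.float64(244.56)]
161 [np.float64(244.22)]
162 [np.float64(221.4), np.float64(243.76)]
163 [np.float64(221.94), np.float64(243.22)]
164 [np.float64(222.75), np.float64(242.44)]
165 [np.float64(223.85), np.float64(241.29)]
166 [np.float64(225.4), np.float64(239.56)]
167 [np.float64(227.4), np.float64(237.38)]
168 [np.float64(228.12), np.float64(236.8)]
169 [np.float64(228.12), np.float64(236.94)]
170 [np.float64(227.95), np.float64(237.39)]
171 [np.float64(227.44), np.float64(237.87)]
arbor before
164 []
165 [np.float64(231.2), np.float64(234.6)]
166 [np.float64(229.42), np.float64(236.2)]
167 [np.float64(228.56), np.float64(236.71)]
168 [np.float64(228.17)]
169 [np.float64(227.95), np.float64(237.22)]
170 [np.float64(227.71), np.float64(237.56)]
171 [np.float64(227.07)]
172 [np.float64(226.57), np.float64(238.36)]
173 [np.float64(226.43), np.float64(238.79)]
174 [np.float64(226.32), np.float64(239.4)]
175 [np.float64(225.81), np.float64(239.87)]
176 [np.float64(225.12), np.float64(240.5)]
177 [np.float64(224.5), np.float64(241.8)]
178 [np.float64(223.14), np.float64(243.86)]
179 []
0.131 [[230.79, 159.59], [230.55, 155.17]]
0.132 [[230.78, 159.27], [230.54, 154.85]]
0.133 [[230.76, 158.96], [230.52, 154.53]]
```

```bash
cat > ring.py <<'E'
from arb import *
def edge(c,d,r,lo,hi,t):
    row=d[r]; idx=[j for j in range(lo,hi) if (row[j]-t)*(row[j+1]-t)<0]
    e=[j+(t-row[j])/(row[j+1]-row[j]) for j in idx]; return (e[0],e[-1]) if len(e)>1 else (np.nan,np.nan)
def hulledge(poly,r):
    q=np.r_[poly,poly[:1]]; xs=[]
    for (x0,y0),(x1,y1) in zip(q[:-1],q[1:]):
        if (y0-r)*(y1-r)<0: xs.append(x0+(r-y0)/(y1-y0)*(x1-x0))
    return (min(xs),max(xs)) if xs else (np.nan,np.nan)
def fit(polyf,E,p0):
    def f(p):
        h=polyf(p); o=[]
        for r,e in E.items():
            a=np.array([hulledge(x,r) for x in h]); 
            o+=list(np.nan_to_num(np.array([np.nanmin(a[:,0]) if np.isfinite(a).any() else np.nan,np.nanmax(a[:,1]) if np.isfinite(a).any() else np.nan])-e,nan=3 if not np.isfinite(a).any() else 0))
        return o
    r=least_squares(f,p0,diff_step=1e-4,x_scale=.01,loss="soft_l1",f_scale=.3); return r.x,np.sqrt(np.mean(np.square(f(r.x))))
hull=lambda c,X:cv2.convexHull(proj(c,X).astype(np.float32))[:,0]
def ringpoly(z): return lambda p:[hull("side",np.r_[circ(p[0],p[1],z,.028),circ(p[0],p[1],z+.014,.028)])]
E
python3 - <<'E'
from ring import *
g=np.load("side.npy").astype(float); d=g[:,:,0]-g[:,:,1]
E={r:edge("side",d,r,210,258,-20) for r in list(range(153,161))+list(range(162,166))}
for z in(.130,.1317,.1335): print("ring",z,*fit(ringpoly(z),E,[.504,.104]))
q=cv2.imread("pics/side0.png").astype(float); d=q[:,:,2]-q[:,:,1]
E={r:edge("side",d,r,218,250,-20) for r in(166,167,169,170,172,173,174,175,176)}
for z in(.0555,.057,.0584,.060,.0615): print("arb",z,*fit(lambda p:[hull("side",x) for x in arbor(p[0],p[1],z,1)],E,[.506,.1036]))
E
```

```text
ring 0.13 [0.5076906  0.10338229] 0.2669867978125477
ring 0.1317 [0.5076847  0.10175364] 0.28858229053845447
ring 0.1335 [0.50767919 0.10005926] 0.3118660008130221
arb 0.0555 [0.50566431 0.1041995 ] 0.2930191693912604
arb 0.057 [0.50565607 0.10270568] 0.2916610355473821
arb 0.0584 [0.5056475  0.10129076] 0.29063072698219533
arb 0.06 [0.50563858 0.09969781] 0.2894570535773871
arb 0.0615 [0.50562984 0.09820188] 0.2885608786732143
```

Call:
servo_tool:
  rows:
    - [-0.0011,-0.0012,0,0,-1]
    - [0,0,0.0125,0,-1]
    - [0,0,0.0125,0,-1]
    - [0,0,0.0125,0,-1]
    - [0,0,0.0125,0,-1]
    - [0,0,0.001,0,-1]
    - [0,0,0.001,0,-1]
    - [0,0,0.001,0,-1]
    - [0,0,0.001,0,-1]
    - [0,0,0.001,0,-1]
    - [0,0,0,0,-1]

```text
clock: 6.43
tool_pos: [0.5013, 0.1004, 0.0806]
eef_rot: [0.998, 0.07, 0.0, -0.0]
ft_force: [0.7, -0.4, -0.3]
opening: 0.0541
gripper_force: 42.7
```

Call:
servo_tool:
  rows:
    - [0,0,0.001,0,-1]
    - [0,0,0.001,0,-1]
    - [0,0,0.001,0,-1]
    - [0,0,0.001,0,-1]
    - [0,0,0,0,-1]

```text
clock: 6.85
tool_pos: [0.5012, 0.1004, 0.0761]
eef_rot: [0.998, 0.07, -0.0, 0.0]
ft_force: [0.4, -0.6, -0.3]
opening: 0.0541
gripper_force: 42.7
```

Call:
servo_tool:
  rows:
    - [0,0,0.001,0,-1]
    - [0,0,0.001,0,-1]
    - [0,0,0.001,0,-1]
    - [0,0,0.001,0,-1]
    - [0,0,0,0,-1]

```text
clock: 7.27
tool_pos: [0.5015, 0.1004, 0.0728]
eef_rot: [0.998, 0.07, 0.0, -0.0]
ft_force: [-2.0, -1.4, 8.5]
opening: 0.054
gripper_force: 43.5
```

Call:
servo_tool:
  rows:
    - [0,0,0,2.5,-1]
    - [0,0,0,2.5,-1]
    - [0,0,0,2.5,-1]
    - [0,0,0,2.5,-1]
    - [0,0,0,0,-1]

```text
clock: 7.68
tool_pos: [0.5011, 0.101, 0.0729]
eef_rot: [1.0, -0.018, -0.0, -0.0]
ft_force: [-5.9, 4.1, 10.3]
opening: 0.0538
gripper_force: 43.7
```

Call:
servo_tool:
  rows:
    - [-0.001,-0.0005,-0.0003,0,-1]
    - [0,0.00013,0,-2.5,-1]
    - [0,0.00013,0,-2.5,-1]
    - [0,0.00013,0,-2.5,-1]
    - [0,0.00013,0,-2.5,-1]
    - [0,0.00013,0,-2.5,-1]
    - [0,0,0,0,-1]

```text
clock: 8.27
tool_pos: [0.5015, 0.1001, 0.0733]
eef_rot: [0.996, 0.093, 0.002, 0.0]
ft_force: [4.0, -2.0, 2.7]
opening: 0.0538
gripper_force: 42.9
```

Call:
servo_tool:
  rows:
    - [0.0005,0,0.0004,0,-1]
    - [0,0.00013,0,-2.5,-1]
    - [0,0.00013,0,-2.5,-1]
    - [0,0.00013,0,-2.5,-1]
    - [0,0.00013,0,-2.5,-1]
    - [0,0,0,0,-1]

```text
clock: 8.77
tool_pos: [0.5014, 0.1002, 0.0725]
eef_rot: [0.984, 0.179, 0.001, -0.0]
ft_force: [3.4, 4.4, 1.0]
opening: 0.0537
gripper_force: 42.8
```

Call:
servo_tool:
  rows:
    - [0,0,0.0007,0,-1]
    - [0,0,0.0007,0,-1]
    - [0,0,0,0,-1]

```text
clock: 9.02
tool_pos: [0.5014, 0.1003, 0.0716]
eef_rot: [0.984, 0.177, 0.001, -0.0]
ft_force: [-0.8, 5.3, 10.9]
opening: 0.0541
gripper_force: 43.7
```

```bash
python3 - <<'E'
from ring import *
im=imaging.grab_frame("side"); np.save("side2.npy",im)
u,v=234,178
cv2.imwrite("pics/m4.png",cv2.resize(im[v-30:v+30,u-30:u+30,::-1],(600,600),interpolation=cv2.INTER_CUBIC))
# predicted ring bottom front rows at seat heights
for z in(.055,.057,.059,.065,.067,.069): print(z,hull("side",np.r_[circ(.5057,.1025,z,.028),circ(.5057,.1025,z+.014,.028)])[:,1].max(), hull("side",circ(.5057,.1025,z+.014,.028))[:,1].min())
E
```

```text
0.055 190.0044 168.93352
0.057 189.44182 168.35649
0.059 188.87773 167.77795
0.065 187.17621 166.03316
0.067 186.60594 165.4485
0.069 186.03412 164.86229
```

View pics/m4.png

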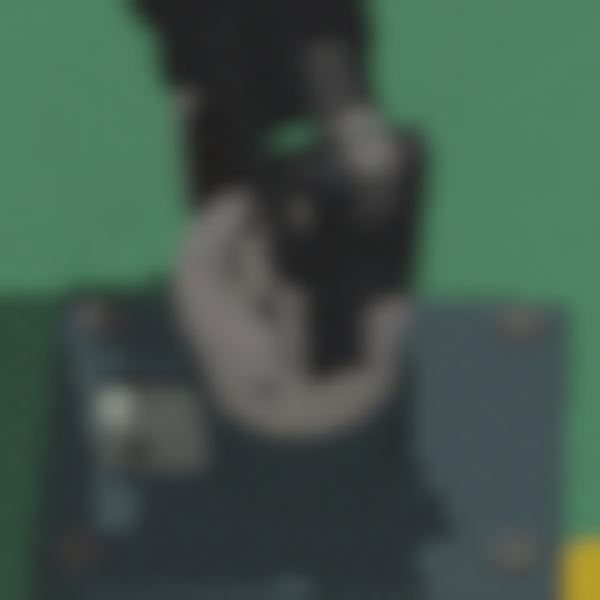

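Side crop: the ring's lower rim is at crop row 437. Its left edge (175,280) sits higher than its right edge (410,330), so it has pivoted in the pads. I'll let it settle flat by itself, then look.

Call:
servo_tool:
  rows:
    - [0,0,-0.001,0,-1]
    - [0,0,-0.0005,0,1]
    - [0,0,0,0,1]
    - [0,0,0,0,1]
    - [0,0,0,0,1]
    - [0.0035,0.0009,0,0,1]
    - [0,0,0,0,1]

```text
clock: 9.65
tool_pos: [0.5049, 0.1002, 0.0723]
eef_rot: [0.984, 0.178, 0.0, 0.0]
ft_force: [0.5, 1.0, 0.8]
opening: 0.0853
gripper_force: 0.0
```

```bash
python3 - <<'E'
from ring import *
s=status.observe(); print(s["clock"],s["tool_pos"].round(4),s["eef_rot"].round(3),s["ft_force"].round(2),s["opening"])
im=imaging.grab_frame("side"); np.save("side3.npy",im)
u,v=234,174
cv2.imwrite("pics/m5.png",cv2.resize(im[v-30:v+30,u-30:u+30,::-1],(600,600),interpolation=cv2.INTER_CUBIC))
E
```

```text
9.65 [0.5049 0.1002 0.0723] [0.984 0.178 0.    0.   ] [0.47 0.97 0.78] 0.085279439424585
```

View pics/m5.png

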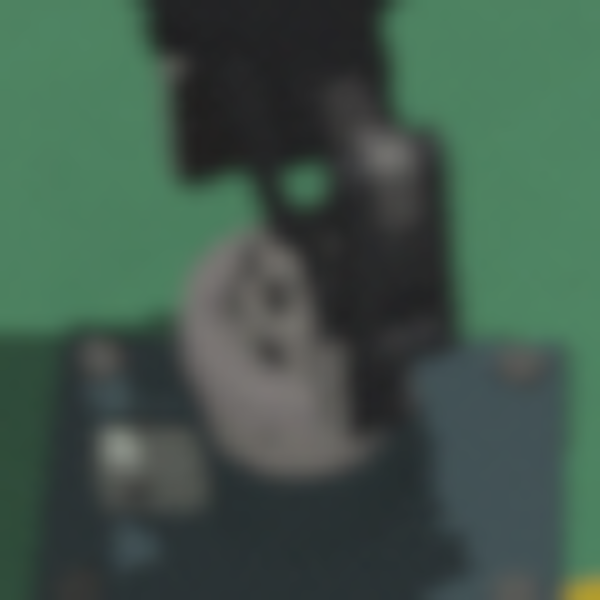

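```bash
python3 - <<'E'
from ring import *
g=np.load("side3.npy").astype(float)[:,:,0]; g0=cv2.imread("pics/side0.png")[:,:,2].astype(float)
for c in(228,230,232,234): print(c,g[180:196,c].astype(int))
print("arbor0",[g0[178:198,c].astype(int).tolist() for c in(231,233)])
for k,z0 in(("home",.057),("keys",.067)):
    h=hull("side",np.r_[circ(.5057,.1025,z0,.028),circ(.5057,.1025,z0+.014,.028)])
    print(k,[ [round(float(v),1) for v in (lambda e:e)(hulledge(h,r))] for r in(170,175,180,185)],h[:,1].max())
for r in(170,175,180,185): print(r,g[r,214:228].astype(int))
E
```

```text
228 [118 121 123 120 115 113 110 107 101  90  70  51  43  40  40  39]
230 [ 97 113 123 124 119 115 110 106 105 103  91  68  49  41  41  40]
232 [ 96 110 120 123 120 117 114 111 110 108  99  77  54  44  41  41]
234 [104 107 113 118 117 114 113 113 112 109  99  78  54  43  41  41]
arbor0 [[91, 77, 87, 112, 127, 114, 94, 87, 105, 126, 122, 109, 95, 78, 61, 49, 41, 40, 39, 39], [108, 105, 123, 150, 152, 130, 110, 108, 127, 149, 140, 118, 100, 79, 62, 49, 42, 40, 39, 39]]
home [[226.3, 240.1], [221.5, 244.4], [221.3, 244.7], [222.7, 243.1]] 189.44182
keys [[222.4, 243.3], [220.9, 244.6], [221.4, 244.2], [225.8, 239.4]] 186.60594
170 [ 75  75  74  75  75  75  76  78  84  98 111 118 116 105]
175 [ 71  70  70  69  65  62  64  79 100 115 116 110 101  95]
180 [ 81  72  57  46  42  42  43  55  77 100 113 120 122 121]
185 [ 57  59  57  52  49  47  47  46  46  53  70  91 104 110]
```

Call:
servo_tool:
  rows:
    - [0,0,0.002,0,0.2]
    - [0,0,0,0,0.2]
    - [0,0,0,0,0.2]
    - [0,0,0,0,0.2]
    - [0,0,0,0,0.2]
  grip_force: 25

```text
clock: 10.12
tool_pos: [0.5043, 0.101, 0.0706]
eef_rot: [0.984, 0.178, -0.0, -0.001]
ft_force: [-3.8, 6.1, 5.3]
opening: 0.0549
gripper_force: 25.5
```

Call:
servo_tool:
  rows:
    - [0,-0.0007,0.0002,0,0.2]
    - [0,0,0,2.5,0.2]
    - [0,0,0,2.5,0.2]
    - [0,0,0,2.5,0.2]
    - [0,0,0,2.5,0.2]
    - [0,0,0,0,0.2]

```text
clock: 10.62
tool_pos: [0.5038, 0.1017, 0.0702]
eef_rot: [0.996, 0.091, -0.0, -0.001]
ft_force: [-4.5, 6.5, 4.5]
opening: 0.0542
gripper_force: 26.1
```

Call:
servo_tool:
  rows:
    - [-0.0005,-0.0011,0.0004,0,0.2]
    - [0,0,0,2.5,0.2]
    - [0,0,0,2.5,0.2]
    - [0,0,0,2.5,0.2]
    - [0,0,0,2.5,0.2]
    - [0,0,0,0,0.2]

```text
clock: 11.12
tool_pos: [0.5032, 0.1025, 0.0697]
eef_rot: [1.0, 0.003, -0.0, -0.0]
ft_force: [-2.2, 5.3, 1.1]
opening: 0.0543
gripper_force: 26.3
```

Call:
servo_tool:
  rows:
    - [0,-0.0007,0.0005,0,0.2]
    - [0,0,0.0005,0,0.2]
    - [0,0,0.0005,0,0.2]
    - [0,0,0,0,0.2]

```text
clock: 11.45
tool_pos: [0.5035, 0.1028, 0.0682]
eef_rot: [1.0, 0.005, 0.0, -0.0]
ft_force: [-2.1, 4.3, 1.8]
opening: 0.0544
gripper_force: 26.7
```

Call:
servo_tool:
  rows:
    - [-0.0003,-0.0005,0.0007,0,0.2]
    - [0,0,0.0007,0,0.2]
    - [0,0,0.0007,0,0.2]
    - [0,0,0.0007,0,0.2]
    - [0,0,0,0,0.2]

```text
clock: 11.87
tool_pos: [0.5032, 0.1031, 0.0652]
eef_rot: [1.0, 0.005, -0.0, -0.0]
ft_force: [0.3, 2.8, 0.7]
opening: 0.0543
gripper_force: 26.6
```

Call:
servo_tool:
  rows:
    - [0,-0.0003,0.001,0,0.2]
    - [0,0,0.001,0,0.2]
    - [0,0,0.001,0,0.2]
    - [0,0,0.001,0,0.2]
    - [0,0,0,0,0.2]

```text
clock: 12.28
tool_pos: [0.5033, 0.1035, 0.0614]
eef_rot: [1.0, 0.005, 0.0, -0.0]
ft_force: [-0.1, 5.0, 2.4]
opening: 0.0542
gripper_force: 27.0
```

Call:
servo_tool:
  rows:
    - [0,-0.0004,0.001,0,0.2]
    - [0,0,0.001,0,0.2]
    - [0,0,0.0005,0,0.2]
    - [0,0,0,0,0.2]

```text
clock: 12.62
tool_pos: [0.5039, 0.1037, 0.06]
eef_rot: [1.0, 0.005, 0.001, 0.0]
ft_force: [-4.2, 1.7, 15.5]
opening: 0.0543
gripper_force: 31.0
```

Call:
servo_tool:
  rows:
    - [0,0,-0.001,0,1]
    - [0,0,0,0,1]
    - [0,0,0,0,1]
    - [0,0,-0.02,0,1]
    - [0,0,-0.03,0,1]
    - [0,0,-0.025,0,1]
    - [-0.0014,0.0346,0,0,1]
    - [-0.0014,0.0346,0,0,1]
    - [-0.0014,0.0346,0,0,1]
    - [-0.0014,0.0346,0,0,1]
    - [-0.0014,0.0346,0,0,1]
    - [-0.0014,0.0346,0,0,1]
    - [-0.0014,0.0346,0,0,1]
    - [-0.0014,0.0346,0,0,1]
    - [-0.0014,0.0346,0.018,0,1]
    - [-0.0014,0.0346,0.018,0,1]
    - [-0.0014,0.0346,0.018,0,1]
    - [-0.0014,0.0346,0.018,0,1]
    - [0,0,0,0,1]
    - [0,0,0,0,1]

```text
clock: 14.28
tool_pos: [0.4892, -0.3126, 0.0612]
eef_rot: [1.0, 0.003, -0.001, -0.001]
ft_force: [0.1, 0.9, 0.6]
opening: 0.0855
gripper_force: 0.0
```

```bash
python3 - <<'E'
from ring import *
s=status.observe(); print(s["clock"],s["tool_pos"].round(4),s["eef_rot"].round(4),s["ft_force"].round(2),s["opening"])
im=imaging.grab_frame("side"); np.save("side4.npy",im)
im2=imaging.grab_frame("top"); np.save("top4.npy",im2)
a=im[150:200,208:258,::-1]; b=im2[185:235,212:262,::-1]
cv2.imwrite("pics/m6.png",np.hstack([cv2.resize(x,(400,400),interpolation=cv2.INTER_CUBIC) for x in(a,b)]))
E
```

```text
14.2833 [ 0.4892 -0.3126  0.0612] [ 1.0e+00  3.5e-03 -1.2e-03 -8.0e-04] [0.09 0.95 0.64] 0.08545749945321233
```

View pics/m6.png

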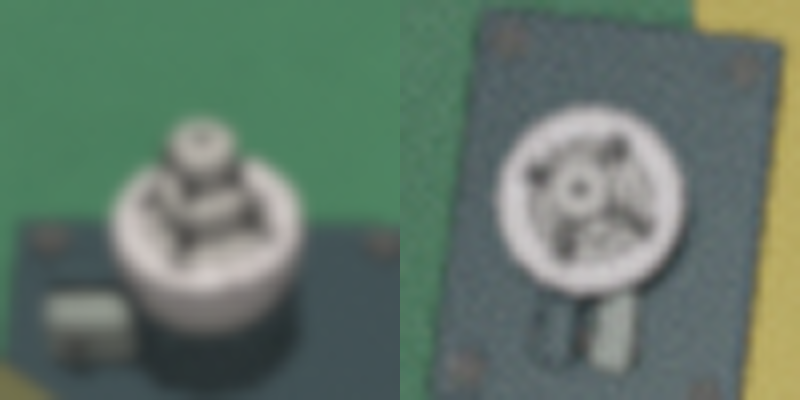

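Top crop: ring L sits flat and concentric, with its keyways at (540,175), (612,150), (640,225) and (565,245) about the centre (590,198). That gives an arbor yaw near 63°. The side crop agrees that L is home. Next I fit the axis and height from the seated ring.

```bash
python3 - <<'E'
from ring import *
G={"side":np.load("side4.npy")[:,:,0].astype(float),"top":np.load("top4.npy")[:,:,0].astype(float)}
def sc(c,x,y,z):
    # bright top face of the ring only (annulus), excluding arbor: compare on pixels outside bore
    u,v,w=(216,162,36) if c=="side" else (219,192,34)
    m=mask(c,[circ(x,y,z+.014,.028)],u,v,w); b=mask(c,[circ(x,y,z+.014,.0225)],u,v,w); a=G[c][v:v+w,u:u+w]
    wall=mask(c,[np.r_[circ(x,y,z,.028),circ(x,y,z+.014,.028)]],u,v,w)
    V,U=np.mgrid[v:v+w,u:u+w]
    s=(b<.02)&~((U<226)&(V>186) if c=="side" else V>221)
    if c=="side": s&=(V<=190)&~((wall>.5)&(m<.5)&0>0)
    return corr((0.75*wall+.25*m)[s],a[s])
for c in P:
    for z in(.054,.057,.060,.063):
        r=minimize(lambda d:-sc(c,.505+d[0]/1e3,.103+d[1]/1e3,z),[0,0],method="Nelder-Mead",options=dict(initial_simplex=[[0,0],[3,0],[0,3]]))
        print(c,z,(r.x/1e3+[.505,.103]).round(4),round(-r.fun,3))
E
```

```text
side 0.054 [0.5073 0.1121] 0.905
side 0.057 [0.5067 0.1089] 0.9
side 0.06 [0.507 0.106] 0.9
side 0.063 [0.5071 0.1041] 0.901
top 0.054 [0.5061 0.102 ] 0.962
top 0.057 [0.5058 0.1018] 0.96
top 0.06 [0.5051 0.1011] 0.957
top 0.063 [0.505  0.1009] 0.953
```

Call:
servo_tool:
  rows:
    - [0.0015,-0.0012,0.014,0,1]
    - [0,0,0.014,0,1]
    - [0,0,0.014,0,1]
    - [0,0,0.01,0,1]
    - [0,0,0,0,1]
    - [0,0,0,0,1]

```text
clock: 14.88
tool_pos: [0.4922, -0.3098, 0.0113]
eef_rot: [1.0, 0.005, 0.0, 0.0]
ft_force: [0.1, -0.5, 0.0]
opening: 0.0854
gripper_force: 0.0
```

Call:
servo_tool:
  rows:
    - [-0.001,0.0012,0.0038,0,1]
    - [0,0,0.0037,0,1]
    - [0,0,0,0,1]
    - [0,0,0,0,0.2]
    - [0,0,0,0,0.2]
    - [0,0,0,0,0.2]
    - [0,0,0,0,0.2]
    - [0,0,0,0,0.2]
  grip_force: 50

```text
clock: 15.55
tool_pos: [0.4911, -0.3118, 0.0042]
eef_rot: [1.0, 0.005, 0.0, 0.0]
ft_force: [-1.7, 1.5, 6.4]
opening: 0.0534
gripper_force: 51.8
```

Call:
servo_tool:
  rows:
    - [0,0,-0.03,0,0.2]
    - [0,0,-0.03,0,0.2]
    - [0,0,-0.035,0,0.2]
    - [0.0016,-0.0347,-0.035,0,0.2]
    - [0.0016,-0.0347,0,0,0.2]
    - [0.0016,-0.0347,0,0,0.2]
    - [0.0016,-0.0347,0,0,0.2]
    - [0.0016,-0.0347,0,0,0.2]
    - [0.0016,-0.0347,0,0,0.2]
    - [0.0016,-0.0347,0,0,0.2]
    - [0.0016,-0.0347,0,0,0.2]
    - [0.0016,-0.0347,0,0,0.2]
    - [0.0016,-0.0347,0,0,0.2]
    - [0.0016,-0.0347,0,0,0.2]
    - [0.0013,-0.034,0,0,0.2]
    - [0,0,0,-7,0.2]
    - [0,0,0,-7,0.2]
    - [0,0,0,-6.5,0.2]
    - [0,0,0,-6.5,0.2]
    - [0,0,0,0,0.2]

```text
clock: 17.22
tool_pos: [0.5056, 0.099, 0.128]
eef_rot: [0.971, 0.241, 0.0, -0.0]
ft_force: [0.0, -0.1, -0.3]
opening: 0.0532
gripper_force: 53.2
```

```bash
python3 - <<'E'
from ring import *
s=status.observe(); print(s["clock"],s["tool_pos"].round(4),s["eef_rot"].round(4),s["ft_force"].round(2),s["opening"])
g=imaging.grab_frame("side"); np.save("side5.npy",g); g=g.astype(float); d=g[:,:,0]-g[:,:,1]
z=s["tool_pos"][2]-.0042
E={r:edge("side",d,r,205,262,-20) for r in range(150,167)}; print({r:np.round(e,1).tolist() for r,e in E.items()})
for dz in(-.001,0,.001): print(fit(ringpoly(z+dz),{r:E[r] for r in range(154,166)},[.508,.105]))
# arbor tip columns in L-home picture, same edges
d4=np.load("side4.npy").astype(float); d4=d4[:,:,0]-d4[:,:,1]
E4={r:edge("side",d4,r,218,250,-20) for r in range(164,178)}; print({r:np.round(e,1).tolist() for r,e in E4.items()})
E
```

```text
17.2167 [0.5056 0.099  0.128 ] [ 0.9706  0.2407  0.     -0.    ] [ 0.04 -0.09 -0.33] 0.053171634532335206
{150: [237.5, 238.1], 151: [221.3, 249.9], 152: [221.6, 249.7], 153: [221.8, 249.5], 154: [221.6, 249.3], 155: [221.2, 249.2], 156: [220.7, 248.9], 157: [220.4, 248.2], 158: [220.3, 233.4], 159: [220.2, 244.8], 160: [220.3, 244.3], 161: [220.4, 244.1], 162: [220.5, 243.8], 163: [220.8, 243.6], 164: [nan, nan], 165: [221.4, 242.8], 166: [222.1, 242.1]}
(array([0.50717821, 0.10486289]), np.float64(2.944781013966663))
(array([0.50719358, 0.1039436 ]), np.float64(2.943045899141445))
(array([0.5072072 , 0.10302892]), np.float64(2.9414239961273836))
{164: [nan, nan], 165: [231.5, 234.4], 166: [229.5, 236.1], 167: [228.7, 236.7], 168: [228.3, 236.9], 169: [227.9, 237.5], 170: [227.2, 240.5], 171: [225.6, 241.8], 172: [224.2, 243.1], 173: [nan, nan], 174: [222.7, 244.6], 175: [222.1, 244.9], 176: [221.6, 245.2], 177: [221.1, 245.7]}
```

Call:
servo_tool:
  rows:
    - [0.002,-0.0037,0,0,0.2]
    - [0,0,0.003,0,0.2]
    - [0,0,0.005,0,0.2]
    - [0,0,0.005,0,0.2]
    - [0,0,0.005,0,0.2]
    - [0,0,0.005,0,0.2]
    - [0,0,0.004,0,0.2]
    - [0,0,0,0,0.2]

```text
clock: 17.93
tool_pos: [0.5053, 0.103, 0.0999]
eef_rot: [0.971, 0.238, -0.001, -0.0]
ft_force: [-0.6, 0.1, -0.4]
opening: 0.0535
gripper_force: 53.2
```

```bash
python3 - <<'E'
from ring import *
s=status.observe(); print(s["clock"],s["tool_pos"].round(4),s["eef_rot"].round(4),s["ft_force"].round(2),s["opening"])
g=imaging.grab_frame("side"); np.save("side6.npy",g); d=g[:,:,0].astype(float)-g[:,:,1]
for r in range(158,182): print(r,np.round(edge("side",d,r,205,262,-20),1))
z=s["tool_pos"][2]-.0042
# selective fit for side5 (z .1238, finger excluded) : left rows 157-166, right 160-166
d5=np.load("side5.npy").astype(float); d5=d5[:,:,0]-d5[:,:,1]
E={r:edge("side",d5,r,205,262,-20) for r in(159,160,161,162,163,165,166,167,168,169)}
print({k:np.round(v,1).tolist() for k,v in E.items()})
E.pop(159)
print(fit(ringpoly(.1238),E,[.507,.104]))
for y in(.100,.104,.108): print(y,hull("side",np.r_[circ(.507,y,.1238,.028),circ(.507,y,.1378,.028)])[:,1].max())
E
```

```text
17.9333 [0.5053 0.103  0.0999] [ 9.713e-01  2.379e-01 -7.000e-04 -1.000e-04] [-0.63  0.14 -0.4 ] 0.05352729276351291
158 [221.6 249.9]
159 [221.9 249.6]
160 [222.3 249.4]
161 [222.3 249.3]
162 [221.9 249.1]
163 [nan nan]
164 [nan nan]
165 [nan nan]
166 [220.7 246.1]
167 [220.7 244.8]
168 [220.8 244.3]
169 [220.8 244.1]
170 [221.1 243.8]
171 [221.4 243.4]
172 [221.8 243.2]
173 [nan nan]
174 [221.8 244.1]
175 [221.3 244.4]
176 [220.5 244.8]
177 [210.7 245.3]
178 [209.6 246.2]
179 [209.4 258.8]
180 [209.3 259.2]
181 [209.2 259.2]
{159: [220.2, 244.8], 160: [220.3, 244.3], 161: [220.4, 244.1], 162: [220.5, 243.8], 163: [220.8, 243.6], 165: [221.4, 242.8], 166: [222.1, 242.1], 167: [222.9, 240.6], 168: [224.4, 239.2], 169: [226.2, 239.1]}
(array([0.50609502, 0.10206571]), np.float64(0.5598208399763224))
0.1 170.49942
0.104 169.2314
0.108 167.96976
```

Call:
servo_tool:
  rows:
    - [0,-0.0007,0.001,0,0.2]
    - [0,0,0.001,0,0.2]
    - [0,0,0.001,0,0.2]
    - [0,0,0.001,0,0.2]
    - [0,0,0.001,0,0.2]
    - [0,0,0.001,0,0.2]
    - [0,0,0.001,0,0.2]
    - [0,0,0,0,0.2]

```text
clock: 18.65
tool_pos: [0.5053, 0.1037, 0.0938]
eef_rot: [0.971, 0.238, -0.0, -0.0]
ft_force: [0.1, -0.3, -0.3]
opening: 0.0536
gripper_force: 53.2
```

Call:
servo_tool:
  rows:
    - [0,0,0.001,0,0.2]
    - [0,0,0.001,0,0.2]
    - [0,0,0.001,0,0.2]
    - [0,0,0.0005,0,0.2]
    - [0,0,0,0,0.2]

```text
clock: 19.07
tool_pos: [0.5053, 0.1037, 0.0903]
eef_rot: [0.971, 0.238, -0.0, -0.0]
ft_force: [0.4, -0.4, -1.4]
opening: 0.0535
gripper_force: 53.2
```

Call:
servo_tool:
  rows:
    - [0,0,0.0007,0,0.2]
    - [0,0,0.0007,0,0.2]
    - [0,0,0.0007,0,0.2]
    - [0,0,0.0007,0,0.2]
    - [0,0,0,0,0.2]

```text
clock: 19.48
tool_pos: [0.5053, 0.1037, 0.0875]
eef_rot: [0.971, 0.238, -0.0, -0.0]
ft_force: [-0.9, 0.5, -0.5]
opening: 0.0539
gripper_force: 53.2
```

Call:
servo_tool:
  rows:
    - [0,0,0.0008,0,0.2]
    - [0,0,0.0008,0,0.2]
    - [0,0,0.0008,0,0.2]
    - [0,0,0.0008,0,0.2]
    - [0,0,0,0,0.2]

```text
clock: 19.9
tool_pos: [0.5053, 0.1037, 0.0843]
eef_rot: [0.971, 0.238, -0.0, -0.0]
ft_force: [-0.3, 0.4, -1.3]
opening: 0.0535
gripper_force: 53.2
```

Call:
servo_tool:
  rows:
    - [0,0,0.0008,0,0.2]
    - [0,0,0.0008,0,0.2]
    - [0,0,0.0008,0,0.2]
    - [0,0,0.0008,0,0.2]
    - [0,0,0,0,0.2]

```text
clock: 20.32
tool_pos: [0.5053, 0.1037, 0.0811]
eef_rot: [0.971, 0.238, -0.0, -0.0]
ft_force: [0.7, -0.2, -1.2]
opening: 0.054
gripper_force: 53.2
```

Call:
servo_tool:
  rows:
    - [0,0,0.0008,0,0.2]
    - [0,0,0.0008,0,0.2]
    - [0,0,0.0008,0,0.2]
    - [0,0,0.0005,0,0.2]
    - [0,0,0,0,0.2]

```text
clock: 20.73
tool_pos: [0.5053, 0.1037, 0.0782]
eef_rot: [0.971, 0.238, -0.0, -0.0]
ft_force: [-0.7, 0.1, -1.1]
opening: 0.0533
gripper_force: 53.2
```

Call:
servo_tool:
  rows:
    - [0,0,0.0008,0,0.2]
    - [0,0,0.0008,0,0.2]
    - [0,0,0.0008,0,0.2]
    - [0,0,0.0005,0,0.2]
    - [0,0,0,0,0.2]

```text
clock: 21.15
tool_pos: [0.5053, 0.1037, 0.0753]
eef_rot: [0.971, 0.238, -0.0, -0.0]
ft_force: [-0.5, -0.0, -1.7]
opening: 0.0534
gripper_force: 53.2
```

Call:
servo_tool:
  rows:
    - [0,0,0.0008,0,0.2]
    - [0,0,0.0008,0,0.2]
    - [0,0,0.0006,0,0.2]
    - [0,0,0,0,0.2]

```text
clock: 21.48
tool_pos: [0.5056, 0.1038, 0.0741]
eef_rot: [0.971, 0.238, 0.0, 0.0]
ft_force: [-4.4, -1.3, 11.4]
opening: 0.0537
gripper_force: 54.5
```

Call:
servo_tool:
  rows:
    - [0,0,-0.001,0,1]
    - [0,0,0,0,1]
    - [0,0,0,0,1]
    - [0,0,-0.015,0,1]
    - [0,0,-0.018,0,1]
    - [0,0,-0.018,0,1]
    - [-0.0203,0.0253,0,0,1]
    - [-0.0203,0.0253,0,0,1]
    - [-0.0203,0.0253,0,0,1]
    - [-0.0203,0.0253,0,0,1]
    - [-0.0203,0.0253,0.02,0,1]
    - [-0.0203,0.0253,0.025,0,1]
    - [-0.0203,0.0253,0.025,0,1]
    - [0,0,0,0,1]
    - [0,0,0,0,1]
    - [0,0,0,0,1]

```text
clock: 22.82
tool_pos: [0.4616, -0.1188, 0.0556]
eef_rot: [0.971, 0.238, 0.0, 0.0]
ft_force: [-0.3, -0.6, -0.1]
opening: 0.0854
gripper_force: 0.0
```

```bash
python3 - <<'E'
from ring import *
s=status.observe(); print(s["clock"],s["tool_pos"].round(4),s["eef_rot"].round(4),s["ft_force"].round(2),s["opening"])
im=imaging.grab_frame("side"); im2=imaging.grab_frame("top"); np.save("side7.npy",im); np.save("top7.npy",im2)
a=im[150:200,208:258,::-1]; b=im2[185:235,212:262,::-1]
cv2.imwrite("pics/m7.png",np.hstack([cv2.resize(x,(400,400),interpolation=cv2.INTER_CUBIC) for x in(a,b)]))
E
```

```text
22.8167 [ 0.4616 -0.1188  0.0556] [9.713e-01 2.379e-01 2.000e-04 0.000e+00] [-0.31 -0.63 -0.09] 0.08541035930834727
```

View pics/m7.png

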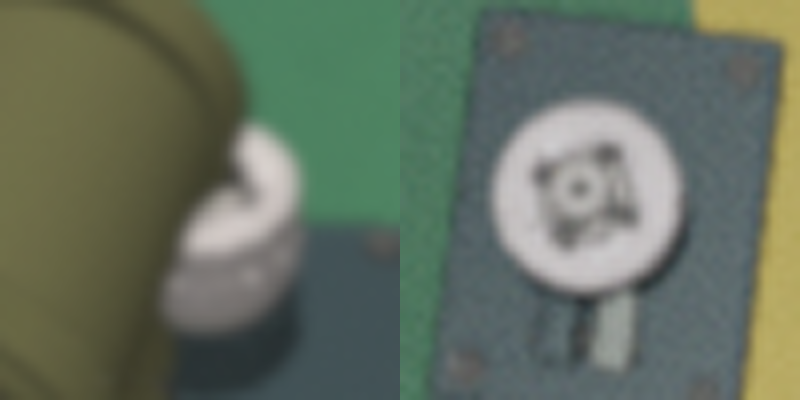

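Top crop: M is concentric on L, its keyways at (540,175), (608,152), (630,215) and (568,240) line up with the earlier yaw. The side crop shows the stack flat. Now the small ring.

Call:
servo_tool:
  rows:
    - [-0.0004,0,0.014,0,1]
    - [0,0,0.014,0,1]
    - [0,0,0.014,0,1]
    - [0,0,0.0095,0,1]
    - [0,0,0,0,1]
    - [0,0,0,0,0.2]
    - [0,0,0,0,0.2]
    - [0,0,0,0,0.2]
    - [0,0,0,0,0.2]
    - [0,0,0,0,0.2]
  grip_force: 50

```text
clock: 23.75
tool_pos: [0.4615, -0.1192, 0.0052]
eef_rot: [0.971, 0.238, 0.001, 0.0]
ft_force: [-2.9, 2.8, 12.4]
opening: 0.0537
gripper_force: 50.1
```

Call:
servo_tool:
  rows:
    - [0,0,-0.03,0,0.2]
    - [0,0,-0.03,0,0.2]
    - [0,0,-0.035,0,0.2]
    - [0,0,-0.035,0,0.2]
    - [0.0177,-0.0222,0,0,0.2]
    - [0.0177,-0.0222,0,0,0.2]
    - [0.0177,-0.0222,0,0,0.2]
    - [0.0177,-0.0222,0,0,0.2]
    - [0.0177,-0.0222,0,0,0.2]
    - [0.0177,-0.0222,0,0,0.2]
    - [0.0177,-0.0222,0,0,0.2]
    - [0.0177,-0.0222,0,0,0.2]
    - [0,0,0,-2.5,0.2]
    - [0,0,0,0,0.2]
    - [0,0,0,0,0.2]
    - [0,0,0,0,0.2]

```text
clock: 25.08
tool_pos: [0.5043, 0.1032, 0.134]
eef_rot: [0.966, 0.258, 0.0, 0.0]
ft_force: [-0.7, -0.2, -0.4]
opening: 0.0532
gripper_force: 53.4
```

```bash
python3 - <<'E'
from ring import *
s=status.observe(); print(s["clock"],s["tool_pos"].round(4),s["eef_rot"].round(4),s["ft_force"].round(2),s["opening"])
z=s["tool_pos"][2]-.0052
g=imaging.grab_frame("side"); np.save("side8.npy",g); d=g[:,:,0].astype(float)-g[:,:,1]
for r in range(148,182): print(r,np.round(edge("side",d,r,205,262,-20),1).tolist(),end=" ")
E
```

```text
25.0833 [0.5043 0.1032 0.134 ] [9.661e-01 2.583e-01 1.000e-04 1.000e-04] [-0.72 -0.18 -0.43] 0.05321428856022885
148 [nan, nan] 149 [220.5, 249.4] 150 [220.8, 249.2] 151 [220.8, 249.1] 152 [220.6, 248.9] 153 [220.2, 248.2] 154 [219.9, 246.9] 155 [219.7, 244.8] 156 [219.6, 243.8] 157 [219.7, 243.5] 158 [219.7, 243.3] 159 [219.9, 243.2] 160 [220.1, 243.1] 161 [220.4, 242.7] 162 [220.9, 242.2] 163 [221.5, 241.2] 164 [222.3, 240.1] 165 [223.6, 239.9] 166 [224.6, 240.4] 167 [224.6, 241.5] 168 [223.9, 242.6] 169 [222.9, 243.4] 170 [222.2, 244.0] 171 [221.8, 244.4] 172 [221.4, 244.5] 173 [220.7, 244.6] 174 [220.2, 244.7] 175 [220.1, 244.8] 176 [nan, nan] 177 [nan, nan] 178 [209.8, 246.2] 179 [209.6, 258.9] 180 [209.9, 259.2] 181 [210.2, 259.2]
```

Call:
servo_tool:
  rows:
    - [0.0011,0,0.006,0,0.2]
    - [0,0,0.006,0,0.2]
    - [0,0,0.006,0,0.2]
    - [0,0,0.006,0,0.2]
    - [0,0,0.0008,0,0.2]
    - [0,0,0.0008,0,0.2]
    - [0,0,0.0008,0,0.2]
    - [0,0,0.0008,0,0.2]
    - [0,0,0.0008,0,0.2]
    - [0,0,0,0,0.2]

```text
clock: 25.97
tool_pos: [0.5053, 0.1043, 0.1058]
eef_rot: [0.966, 0.259, 0.0, 0.0]
ft_force: [0.2, 0.6, -0.5]
opening: 0.0532
gripper_force: 53.4
```

Call:
servo_tool:
  rows:
    - [0,0.0003,0.0008,0,0.2]
    - [0,0,0.0008,0,0.2]
    - [0,0,0.0008,0,0.2]
    - [0,0,0.0008,0,0.2]
    - [0,0,0,0,0.2]

```text
clock: 26.38
tool_pos: [0.5054, 0.104, 0.1024]
eef_rot: [0.966, 0.259, -0.0, -0.0]
ft_force: [-0.6, 0.4, -1.3]
opening: 0.0536
gripper_force: 53.4
```

Call:
servo_tool:
  rows:
    - [0,0,0.0008,0,0.2]
    - [0,0,0.0008,0,0.2]
    - [0,0,0.0008,0,0.2]
    - [0,0,0.0008,0,0.2]
    - [0,0,0,0,0.2]

```text
clock: 26.8
tool_pos: [0.5054, 0.104, 0.0992]
eef_rot: [0.966, 0.259, -0.0, -0.0]
ft_force: [0.3, 0.2, -0.3]
opening: 0.0533
gripper_force: 53.4
```

Call:
servo_tool:
  rows:
    - [0,0,0.0008,0,0.2]
    - [0,0,0.0008,0,0.2]
    - [0,0,0.0008,0,0.2]
    - [0,0,0.0008,0,0.2]
    - [0,0,0.0008,0,0.2]
    - [0,0,0.0008,0,0.2]
    - [0,0,0.0008,0,0.2]
    - [0,0,0,0,0.2]

```text
clock: 27.47
tool_pos: [0.5054, 0.104, 0.0936]
eef_rot: [0.966, 0.259, -0.0, -0.0]
ft_force: [0.5, 0.0, 0.2]
opening: 0.0537
gripper_force: 53.4
```

Call:
servo_tool:
  rows:
    - [0,0,0.0008,0,0.2]
    - [0,0,0.0008,0,0.2]
    - [0,0,0.0008,0,0.2]
    - [0,0,0.0006,0,0.2]
    - [0,0,0,0,0.2]

```text
clock: 27.88
tool_pos: [0.5056, 0.1041, 0.0912]
eef_rot: [0.966, 0.259, 0.0, 0.0]
ft_force: [-2.8, -0.6, 5.6]
opening: 0.0531
gripper_force: 54.1
```

Call:
servo_tool:
  rows:
    - [0,0,-0.0005,0,1]
    - [0,0,0,0,1]
    - [0,0,0,0,1]
    - [0,0,0,0,1]
    - [0,0,-0.015,0,1]
    - [0,0,-0.02,0,1]
    - [0,0,-0.025,0,1]
    - [0,0,-0.025,0,1]
    - [-0.02,0.025,0,0,1]
    - [-0.02,0.025,0,0,1]
    - [-0.02,0.025,0,0,1]
    - [-0.02,0.025,0,0,1]
    - [-0.02,0.025,0,0,1]
    - [-0.02,0.025,0,0,1]
    - [0.02,0.035,0,0,1]
    - [0.02,0.035,0,0,1]
    - [0.02,0.035,0,0,1]
    - [0,0,0,0,1]

```text
clock: 29.38
tool_pos: [0.5847, -0.1498, 0.1743]
eef_rot: [0.966, 0.258, -0.0, -0.0]
ft_force: [-0.9, 0.8, -0.1]
opening: 0.0855
gripper_force: 0.0
```

```bash
python3 - <<'E'
from ring import *
s=status.observe(); print(s["clock"],s["tool_pos"].round(4),s["ft_force"].round(2),s["opening"])
im=imaging.grab_frame("side"); im2=imaging.grab_frame("top")
a=im[145:205,204:264,::-1]; b=im2[180:240,207:267,::-1]
cv2.imwrite("pics/m8.png",np.hstack([cv2.resize(x,(400,400),interpolation=cv2.INTER_CUBIC) for x in(a,b)]))
E
```

```text
29.3833 [ 0.5847 -0.1498  0.1743] [-0.86  0.75 -0.11] 0.08552933396333622
```

View pics/m8.png

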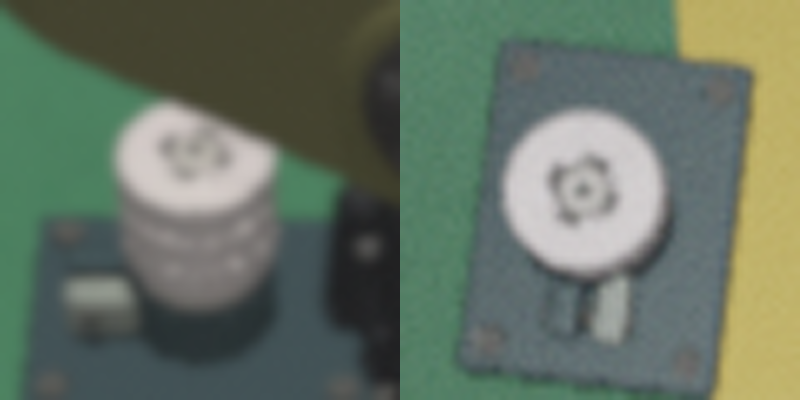

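The side crop shows three rings stacked flat with even gaps, spanning crop rows 100–310. In the top crop they are concentric about (583,190), with the arbor end showing through the small bore. The gripper is clear, so I'm handing in.

```bash
python3 -c "
from plant import order; print(order.finish_job())"
```

```text
the job is handed in; nothing more can be done
None
```

All three rings went onto the arbor in order (large, middle, small). The last pictures show them stacked flat and concentric, and each stopped about where its shoulder should be; I handed the job in with the gripper open and clear at about 29 s of the 72 s, but got no verdict back.

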